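Rack the last punch and lock the keeper bar

ROBOT

A 6-joint arm with a two-finger parallel gripper is mounted at the origin on the work surface. World frame = base frame: x ahead of the robot, y to its left, z up, the work surface at z = 0. Lengths are in m, angles in degrees, forces in N, time in s.
With the tool pointing down it reaches from about 0.3 to 0.75 m from the base axis. Payload 8.5 kg.
Tool frame: the origin (TCP) lies between the finger pads; the fingertips stand 14 mm ahead of it and the grasp point (between the pads) lies 5 mm behind it; x points along the fingers, z is the direction in which the jaws open and shut, and the axes are right-handed (so a half turn about x gives the same grasp; the last joint's range is limited). The gripper opens to 85 mm and grips with 20 to 120 N. Pads are 22 mm wide; open, the fingers measure 114 mm over their backs; the gripper's body (76 mm by 85 mm) begins 54 mm behind the grasp point. The pads swing forward as they close: fully open they stand 13 mm farther back than shut.
Start: joints at [52.523, 21.807, 74.336, -0, 83.858, -12.336], TCP at [0.234, 0.498, 0.245] pointing down, gripper open.
Joint ranges: [-178.18, 178.18], [-50.72, 133.34], [12.68, 142.11], [-81.47, 261.47], [9.98, 163.14], [-165.26, 165.26]. Speed limits (degrees/s): [136.94, 136.94, 180, 180, 180, 180].

INTERFACE

Orientations are given as a 3x3 rotation matrix whose columns are the frame's x, y, z axes.
In Python, from rig import env gives the robot as it stands.
- The arm moves only by the shell command python3 -m jog 'ROWS' [FORCE]. ROWS is JSON, a list of rows, each a list of 5 numbers: the opening, from -1 (shut) to 1 (fully open), so that 0 is half open, then the shift along the tool's x, y, z in m, then the turn about the tool's x in rad. In form: [[claw, dx, dy, dz, yaw], ...]. A call has 1 to 20 rows; each row is the pose to reach, as a shift and turn from the pose commanded when the call began, along the tool's axes at that moment; what a row does not reach only later rows make up. A row lasts 1/10 s, in which the tool goes at most 50 mm and 8.59 degrees, less where a joint would pass 70% of its speed; a pose out of reach is approached as far as the arm can. A call with a gripper value outside its range is refused whole. The fingers move at their own pace and stop on an object; FORCE is the grip in N (left out, the last holds). Time passes only in rows, so rows that repeat a pose let the fingers close. It gives the time, the measured TCP pose, the force and the opening at its end, in the units of the state.
- env.observe(): the state, without advancing time (a new reading comes with each control period).
- env.get_image(name): name is "side" or "top"; returns the picture (480x640x3 uint8, red, green, blue); there is no depth.
- env.camera_model(name): a dict with "fx", "fy", "cx", "cy" (pixels), "k1" (the pictures are not rectified: a ray, as slopes to the right and down, at radius r is drawn at 1 + k1 r^2 times it, then the intrinsics apply), "origin" and "orientation" of the camera in the world. Camera axes: x right, y up, looking along -z (the intrinsics and any distortion apply to the point x, -y, -z); pixel columns grow to the right and rows downward; lengths in m; the calibration is good to about 2 mm. A picture is of the moment at which its call begins. camera_model takes no time and is no camera call.
- env.close_job(): hands the job in, once; it reports no verdict.
The state is a dict: "time_s": time; "q": joint angles; "qvel": joint speeds; "joint_efforts": joint torques, N m; "position": TCP position; "tool_rot": TCP orientation; "ft_force": force on the tool from outside, world axes, zero at the start; "wrist_torque": the same for the moment, N m; "grip_width": finger opening in m.
Only numpy, scipy, OpenCV 4.12 (cv2) and the standard library are available. Lean on these libraries where they do the work, as an engineer would, in place of code of your own. Each camera call takes 0.05 s, during which the arm holds its last target.

TASK

On the tinsmith's bench, lay the loose punch in the empty cradle of the tool rack, lying the same way round as the two tools already there, and let go of it. Then swing the rack's keeper bar shut across the handles until it snaps past the sprung ball of its catch and stays there. Leave the other two tools in their cradles and do not disturb the other things on the bench.

Things in the scene. Friction and masses are not known exactly. Their poses are not given: they have to be found in the camera images.
- punch: the loose hand punch: square wooden handle 24 x 24 mm, 120 mm long, steel cap at the butt, then a round steel shank 10 mm thick, 80 mm long. Starts lying on the bench, tip roughly towards the robot. Origin: centre of the handle, 12 mm above what it lies on; -x points along the shank to the tip; the handle runs from x = -60 to +60 mm. About 0.17 kg, balance point near x = -20 mm
- punch_tip (a point): tip of the punch's shank, on its axis, 140 mm from the handle's centre
- rack: tool rack fixed to the bench: wooden deck 240 (x) x 310 (y) x 10 mm with three bent-tin cradles side by side (at y = -58, 0, +58 mm; any one may be the empty one), the keeper bar's pivot post at (60, 130) mm and its catch post at (62, -122) mm, whose stop tab reaches 87 mm above the bench. Origin: centre of its underside; z up. The robot is on its -x side
- cradle_seat (a point): in the empty cradle, where the centre of the punch's handle must lie, 48 mm above the bench; axes as the rack's. The tool lies along x, tip to -x. At x = +46 mm a yoke carries the handle: 12 mm thick, floor 12 mm below this point, 28 mm wide at the floor, flaring to some 38 mm, sides 18 mm high. Beside the handle, between the yokes, is free room down to 13 mm above the bench
- cradle_tip (a point): in the empty cradle, where the tip of the punch must lie, 140 mm from cradle_seat along -x, same height. The second yoke, for the shank, stands 40 mm from here towards the seat: 10 mm thick, 17 mm wide at its floor (5 mm below this point), flaring upwards
- chisel: like the punch but with a flat blade, lying in one of the other cradles; same origin and axes as the punch
- rivet_set: like the punch but with a thick blunt end, lying in the remaining cradle; same origin and axes as the punch
- keeper (a joint): angle of the keeper bar, rad: 0 is fully shut against its stop, growing to 1.95 as it opens; seen from above it opens clockwise, its free end swinging towards the robot. Starts at 1.5 to 1.9, stays where it is left; under 1 N at the knob moves it. Near 0.07 it meets the catch's sprung ball, which takes about 5 N at the knob to pass; past 0.035 the ball pushes it home and keeps it there
- keeper_pivot (a point): on the keeper bar's upright hinge axis, at the bar's mid-thickness, 71 mm above the bench; axes as the rack's. The bar is flat steel, 16 mm wide, 6 mm thick, reaching 268 mm from this axis, its underside 68 mm above the bench (8 mm over the lying handles). Shut, it runs from here along the rack's -y
- keeper_knob (a point): middle of the upright round wooden knob on the bar, 18 mm thick, standing from 74 to 113 mm above the bench (this point at 93 mm), 215 mm from the hinge axis. Its -y points away from the hinge along the bar, its x across the bar
- rivet_dish: low copper dish, 84 mm across, 26 mm high, a bystander; origin under its centre
- hammer: hammer with a wooden handle, 260 mm long, a bystander; origin on its underside
- tin_mug: tin mug, 76 mm across, 80 mm high, a bystander; origin under its centre
- oil_can: closed tin can, 64 mm across, 130 mm high, a bystander; origin under its centre
- pot_lid: tin pot lid, 150 mm across, lying, its knob 36 mm high, a bystander; origin under its centre
- solder_tin: flat round tin, 64 mm across, 24 mm high, a bystander; origin under its centre
- brush: hand brush, 200 mm long, a bystander; origin under its centre
Things that resemble listed ones, but are neither listed nor needed, are in the scene too. What is shaped like the punch but blue is not meant.

How it is judged:
By the outcome, as a careful person would: the job done as asked, in the order asked, and still so for the second after the job is handed in, with the robot touching nothing.
It also fails if it takes over 64 s, if anything falls off the work surface, if the arm or the gripper's body presses on something with over 40 N, if the wrist force passes 120 N, or if a joint passes its speed limit or range.

## Working session

There is one attempt and no reset: what is moved stays moved. The work goes in short steps, Python scripts to look and compute and a shell command to move; the robot and the scene stay as the last step left them, time stands still between calls to the robot, and variables do not carry over. Pictures are saved under pics/ and viewed, and the job is handed in when it is done.

```bash
ls; mkdir -p pics
python3 - <<'E'
from rig import env
import cv2
for n in ("top","side"):
    cv2.imwrite(f"pics/{n}0.png",env.get_image(n)[:,:,::-1]); m=env.camera_model(n); print(n,m)
s=env.observe(); print({k:s[k] for k in ("time_s","q","position","tool_rot","grip_width")})
E
```

```text
pics
top {'fx': 484.2503192477945, 'fy': 484.2503192477945, 'cx': 323.3802722657903, 'cy': 237.3550185009927, 'k1': -0.058420381241333655, 'origin': array([0.24937421, 0.0239664 , 1.48165211]), 'orientation': array([[-0.01534647,  0.98506255, -0.17151167],
       [-0.99965677, -0.01147305,  0.02355252],
       [ 0.02123294,  0.17181425,  0.98490051]])}
side {'fx': 547.9590663238541, 'fy': 547.9590663238541, 'cx': 319.4437978271751, 'cy': 236.32294541748277, 'k1': -0.031632746027411965, 'origin': array([-0.05968094, -0.59278785,  1.05836018]), 'orientation': array([[ 0.75379262,  0.50002269, -0.42634962],
       [-0.65695231,  0.58777128, -0.47216372],
       [ 0.01450349,  0.63600489,  0.77154872]])}
{'time_s': 0.1, 'q': array([ 5.25208685e+01,  2.18383242e+01,  7.43768244e+01, -1.99539196e-03,
        8.38575470e+01, -1.23349572e+01]), 'position': array([0.23355596, 0.49769838, 0.24478342]), 'tool_rot': array([[-7.44536649e-04, -9.05242982e-01,  4.24893620e-01],
       [-1.02793795e-03,  4.24894207e-01,  9.05242430e-01],
       [-9.99999195e-01,  2.37221888e-04, -1.24688292e-03]]), 'grip_width': 0.0858071562038749}
```

View pics/top0.png

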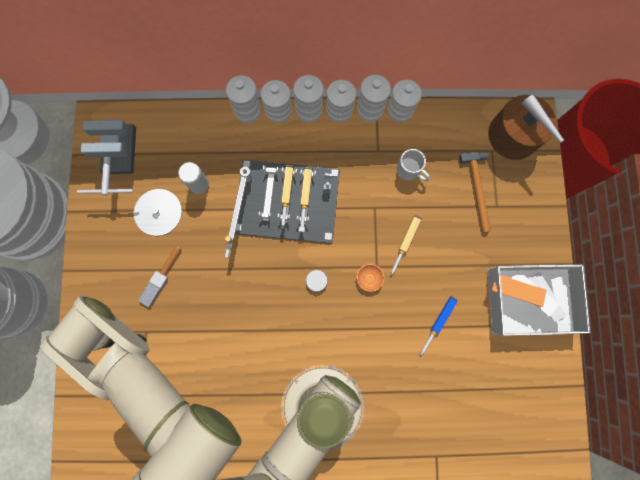

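View pics/side0.png

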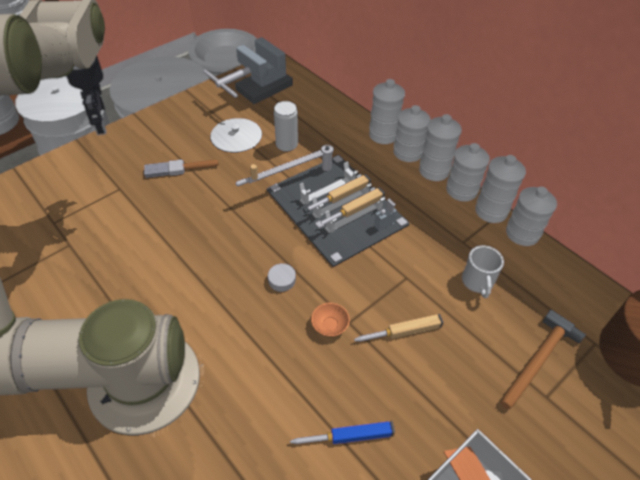

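The top view shows a wooden-handled punch at about (405,245). A blue one at (438,325) is a lookalike and excluded. The rack is at (288,202), with tools at (287,195) and (305,200). The left cradle at (268,195) looks empty, and the bar runs from (244,172) to (228,255). I'll confirm these in enlarged crops.

Run:
```python
import cv2,numpy as np
a=cv2.imread('pics/top0.png');b=cv2.imread('pics/side0.png')
r=cv2.resize(a[150:270,215:345],None,fx=6,fy=6,interpolation=cv2.INTER_CUBIC)[:600,:790]
cv2.imwrite('pics/c_rack.png',cv2.resize(a[150:275,215:345],(624,600),interpolation=cv2.INTER_CUBIC))
cv2.imwrite('pics/c_punch.png',np.hstack([cv2.resize(a[205:285,350:450],(400,320),interpolation=cv2.INTER_CUBIC),cv2.resize(b[300:360,345:455],(400,320),interpolation=cv2.INTER_CUBIC)]))
cv2.imwrite('pics/c_rack_side.png',cv2.resize(b[135:270,230:415],(800,584),interpolation=cv2.INTER_CUBIC))
```

```text
(no output)
```

View pics/c_rack.png

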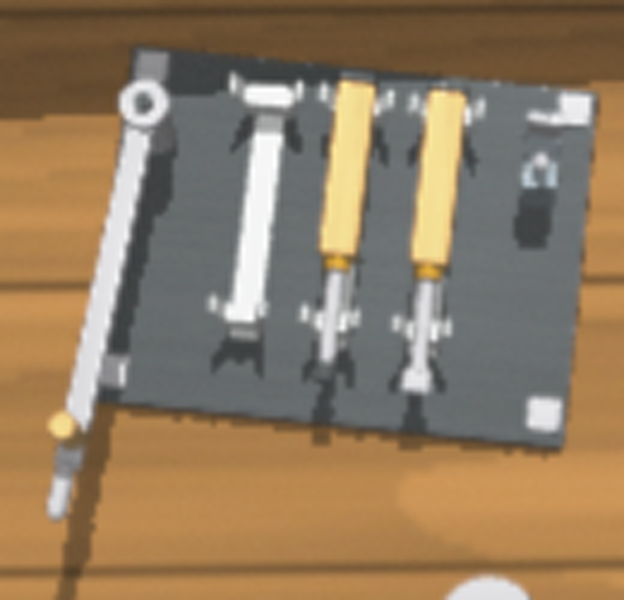

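View pics/c_punch.png

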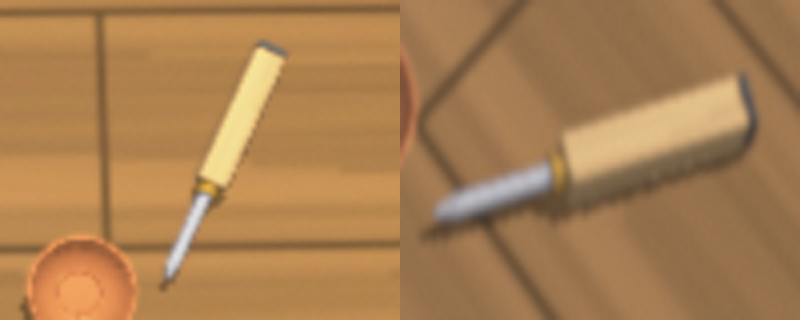

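View pics/c_rack_side.png

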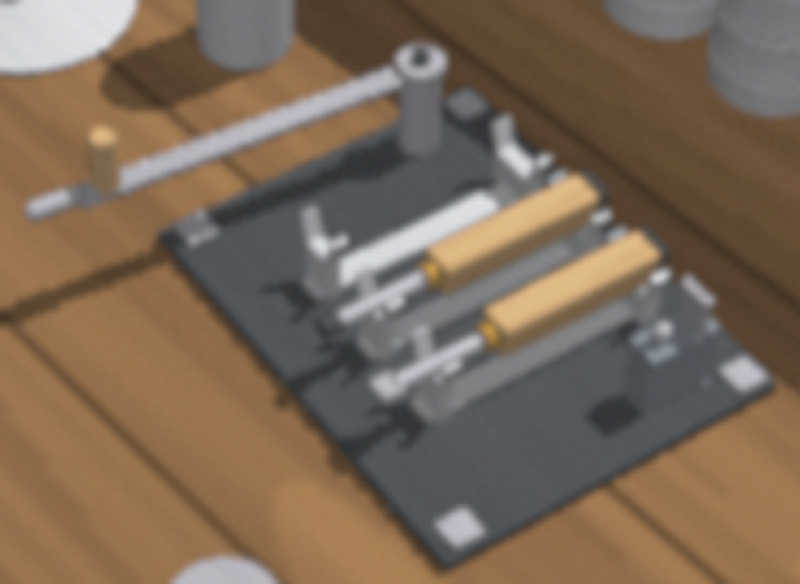

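The crops confirm it. The loose wooden punch lies tip towards the robot, and its pointed round shank ends at about (391,275) in the top view. The left cradle (y=+58) is empty and the bar is open. Next I'll measure.

```bash
cat > h.py <<'E'
import numpy as np,cv2
from rig import env
def rays(n,px):
    m=env.camera_model(n);K=np.array([[m['fx'],0,m['cx']],[0,m['fy'],m['cy']],[0,0,1.]])
    u=cv2.undistortPoints(np.float64(px).reshape(-1,1,2),K,np.array([m['k1'],0,0,0.])).reshape(-1,2)
    return np.array(m['origin']),np.c_[u[:,0],-u[:,1],-np.ones(len(u))]@np.array(m['orientation']).T
def cast(n,px,z):
    o,d=rays(n,px); return (o+d*((z-o[2])/d[:,2])[:,None])[:,:2]
def proj(n,p):
    m=env.camera_model(n);c=(np.atleast_2d(p)-m['origin'])@np.array(m['orientation'])
    x=c[:,0]/-c[:,2];y=-c[:,1]/-c[:,2];f=1+m['k1']*(x*x+y*y)
    return np.c_[m['fx']*x*f+m['cx'],m['fy']*y*f+m['cy']]
def tri(a,b):
    o1,d1=rays('top',[a]);o2,d2=rays('side',[b]);d1=d1[0];d2=d2[0]
    t=np.linalg.lstsq(np.c_[d1,-d2],o2-o1,rcond=None)[0];p=o1+t[0]*d1;q=o2+t[1]*d2
    return (p+q)/2,np.linalg.norm(p-q)
def blob(mask,box):
    x0,y0,x1,y1=box;m=np.zeros_like(mask);m[y0:y1,x0:x1]=mask[y0:y1,x0:x1]
    c,_=cv2.findContours(m,cv2.RETR_EXTERNAL,cv2.CHAIN_APPROX_NONE);return sorted(c,key=cv2.contourArea)[::-1]
def rect(p):
    (c,(w,h),a)=cv2.minAreaRect(np.float32(p*1000)); 
    if w<h: w,h,a=h,w,a+90
    return np.round(c,1),round(w,1),round(h,1),round((a+90)%180-90,2)
E
python3 - <<'E'
from h import *
for n,db,pb,tb in (('top',(225,150,350,250),(380,205,430,285),(275,150,320,240)),('side',(255,140,420,275),(380,310,445,345),(320,170,390,220))):
    im=cv2.imread(f'pics/{n}0.png');hsv=cv2.cvtColor(im,cv2.COLOR_BGR2HSV)
    dk=cv2.inRange(hsv,(60,20,40),(130,110,110));dk=cv2.morphologyEx(dk,cv2.MORPH_CLOSE,np.ones((5,5)))
    c=blob(dk,db)[0].reshape(-1,2);print(n,'deck',rect(cast(n,c,.01)), cv2.boundingRect(c))
    for lo in ((15,70,200),(15,70,150)):
      y=cv2.inRange(hsv,lo,(30,150,255))
      for nm,bx,z in (('punch',pb,.024),('tools',tb,.06)):
        for c in blob(y,bx)[:2]:
          if cv2.contourArea(c)>40: print(n,lo[2],nm,rect(cast(n,c.reshape(-1,2),z)),cv2.contourArea(c),cv2.boundingRect(c))
print(hsv[325,415])
E
```

```text
top deck (array([654.9, -23.3]), 15.8, 9.7, 89.46) (324, 189, 6, 4)
top 200 punch (array([ 511.2, -277.4]), 110.7, 23.5, -26.64) 230.5 (400, 217, 21, 34)
top 200 punch (array([ 458.3, -207.6]), 49.1, 24.8, 87.99) 96.5 (380, 247, 17, 9)
top 200 tools (array([654.9,  40.6]), 111.7, 22.6, -6.54) 224.0 (301, 169, 11, 36)
top 200 tools (array([661.3,  98.2]), 111.3, 22.7, -6.47) 223.0 (282, 167, 11, 36)
top 150 punch (array([ 504.1, -261.4]), 181.7, 153.3, -2.02) 2665.5 (380, 208, 50, 58)
top 150 punch (array([ 383. , -258.9]), 144.1, 51.8, 89.1) 708.0 (382, 267, 48, 18)
top 150 tools (array([661.5,  98.5]), 112.3, 24.7, -6.53) 252.0 (281, 167, 12, 36)
top 150 tools (array([654.6,  41.2]), 112.3, 24.8, -6.7) 252.0 (300, 169, 12, 36)
side deck (array([618.9,  98. ]), 299.4, 230.6, 83.41) (272, 180, 130, 78)
side 200 punch (array([ 507.8, -279. ]), 108.5, 20.7, -26.27) 346.5 (391, 315, 49, 18)
side 200 tools (array([652.5,  39. ]), 106.7, 19.5, -6.85) 207.5 (344, 189, 37, 22)
side 200 tools (array([658.2,  96.7]), 106.9, 20.4, -6.26) 192.0 (330, 176, 37, 21)
side 150 punch (array([ 508.6, -272. ]), 144.7, 57.6, -40.65) 780.5 (380, 310, 65, 24)
side 150 punch (array([ 442.9, -280.4]), 61.5, 11.9, -40.73) 84.5 (380, 339, 30, 6)
side 150 tools (array([646.6,  39.4]), 122.8, 26.4, -7.21) 310.0 (341, 189, 41, 25)
side 150 tools (array([653.1,  96.2]), 121.6, 24.8, -5.93) 270.5 (328, 175, 40, 24)
[ 19 101 225]
```

Run:
```python
from h import *
f=lambda x,y:(215+x/4.8-.4,150+y/4.8-.4)
s=lambda x,y:(230+x*185/800-.4,135+y*135/584-.4)
print('corners',cast('top',[f(135,48),f(598,95),f(565,448),f(103,402)],.01).round(4).tolist())
print('corners side',cast('side',[s(765,385),s(443,560),s(165,235)],.01).round(4).tolist())
print('pivot',tri(f(144,102),s(420,58))); print('knobtop',tri(f(62,427),s(103,132)))
print('bar end',tri(f(55,512),s(35,208)))
print('rear yoke floor',cast('top',[f(270,97)],.036), 'front yoke',cast('top',[f(240,308)],.045))
print('punch butt,tip top',cast('top',[(350+272/4-.4,205+48/4-.4)],.024),cast('top',[(350+165/4-.4,205+288/4-.4)],.012))
print('punch tip side',cast('side',[(345+437*110/400-.4-110,300+212*60/320-.4)],.012))
print('tool butts top',cast('top',[f(358,80),f(448,90)],.06), 'ferrules',cast('top',[f(338,256),f(430,264)],.055))
```

```text
corners [[0.7591, 0.2409], [0.7237, -0.0647], [0.4879, -0.0385], [0.5213, 0.2579]]
corners side [[0.7155, -0.0629], [0.4863, -0.0352], [0.5223, 0.2616]]
pivot (array([0.6990828 , 0.22512058, 0.07808556]), np.float64(0.0018641126248319978))
knobtop (array([0.48736592, 0.26535747, 0.11463602]), np.float64(0.0005364607748614622))
bar end (array([0.44184959, 0.27578313, 0.07438413]), np.float64(0.0005530554191217321))
rear yoke floor [[0.71590263 0.14926557]] front yoke [[0.57424933 0.16681258]]
punch butt,tip top [[ 0.56510686 -0.3039917 ]] [[ 0.38132831 -0.21526973]]
punch tip side [[ 0.38794301 -0.21777078]]
tool butts top [[0.71889507 0.09121452]
 [0.71170904 0.03393376]] ferrules [[0.60487271 0.10432029]
 [0.59907374 0.04639524]]
```

```bash
cat >> h.py <<'E'
def go(p,zang):
    "shift along current tool axes and turn about tool x to reach TCP p with tool z at heading zang deg"
    s=env.observe();R=np.array(s['tool_rot']);d=R.T@(np.array(p)-s['position'])
    h=np.degrees(np.arctan2(R[1,2],R[0,2]));dh=(zang-h+180)%360-180
    print('shift',d.round(4),'yaw',round(-np.radians(dh),4),'| t',s['time_s'],'pos',np.round(s['position'],4),'head',round(h,2),'w',round(s['grip_width'],4),'F',np.round(s['ft_force'],1))
E
python3 -c "
from h import *
go((.500,-.272,.13),63.4);go((.500,-.272,.018),63.4)"
```

```text
shift [ 0.1154 -0.5683 -0.5834] yaw 0.0254 | t 0.1 pos [0.2336 0.4977 0.2448] head 64.86 w 0.0858 F [-1.   1.1 -0.1]
shift [ 0.2274 -0.5683 -0.5833] yaw 0.0254 | t 0.1 pos [0.2336 0.4977 0.2448] head 64.86 w 0.0858 F [-1.   1.1 -0.1]
```

```bash
python3 -m jog '[[0.2,0,-0.568,-0.583,0.025],[0.2,0,-0.568,-0.583,0.025],[0.2,0,-0.568,-0.583,0.025],[0.2,0,-0.568,-0.583,0.025],[0.2,0,-0.568,-0.583,0.025],[0.2,0,-0.568,-0.583,0.025],[0.2,0,-0.568,-0.583,0.025],[0.2,0,-0.568,-0.583,0.025],[0.2,0,-0.568,-0.583,0.025],[0.2,0,-0.568,-0.583,0.025],[0.2,0,-0.568,-0.583,0.025],[0.2,0,-0.568,-0.583,0.025],[0.2,0,-0.568,-0.583,0.025],[0.2,0,-0.568,-0.583,0.025],[0.2,0,-0.568,-0.583,0.025],[0.2,0,-0.568,-0.583,0.025],[0.2,0.115,-0.568,-0.583,0.025],[0.2,0.115,-0.568,-0.583,0.025],[0.2,0.115,-0.568,-0.583,0.025],[0.2,0.115,-0.568,-0.583,0.025]]' 40; python3 -c "
from h import *
go((.500,-.272,.13),63.4)
cv2.imwrite('pics/side1.png',cv2.resize(env.get_image('side')[230:410,280:520,::-1],(800,600)))"
```

```text
time_s: 2.1
position: [0.4991, -0.2707, 0.1274]
tool_rot: [[-0.005, -0.894, 0.448], [0.004, 0.448, 0.894], [-1.0, 0.006, 0.001]]
ft_force: [-0.6, -1.1, 0.7]
grip_width: 0.0512
shift [-0.0026 -0.0014 -0.0008] yaw -0.0 | t 2.1 pos [ 0.4991 -0.2707  0.1274] head 63.4 w 0.0512 F [-0.6 -1.1  0.7]
```

View pics/side1.png

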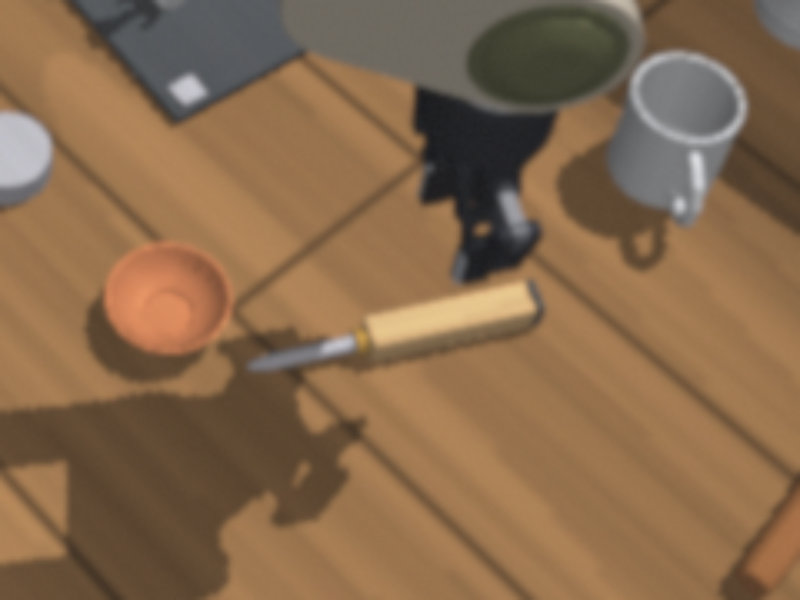

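The gripper is above the handle with the jaws across it, so I'll descend and grip.

```bash
python3 -m jog '[[0.2,0.05,0,0,0],[0.2,0.09,0,0,0],[0.2,0.105,0,0,0],[0.2,0.112,0,0,0],[0.2,0.112,0,0,0],[-0.6,0.112,0,0,0],[-0.6,0.112,0,0,0],[-0.6,0.112,0,0,0],[-0.6,0.112,0,0,0],[-0.6,0.112,0,0,0],[-0.6,0.112,0,0,0],[-0.6,0.112,0,0,0]]' 40
```

```text
time_s: 3.35
position: [0.5009, -0.2718, 0.0201]
tool_rot: [[0.003, -0.894, 0.447], [-0.002, 0.447, 0.894], [-1.0, -0.003, -0.001]]
ft_force: [-0.8, 0.2, 6.7]
grip_width: 0.023
```

```bash
python3 -m jog '[[-0.6,-0.03,0,0,0],[-0.6,-0.08,0,0,0],[-0.6,-0.13,0,0,0],[-0.6,-0.16,0,0,0],[-0.6,-0.16,0,0,0],[-0.6,-0.16,0,0,0]]' 60
python3 - <<'E'
from h import *
im={}
for n in('top','side'):
    im[n]=env.get_image(n)[:,:,::-1].copy(); cv2.imwrite(f'pics/{n}2.png',im[n])
cv2.imwrite('pics/lift.png',np.hstack([cv2.resize(im['top'][170:290,340:460],(400,400)),cv2.resize(im['side'][200:360,320:480],(400,400))]))
# go to the seat (grasp 15mm tipward of handle centre)
c,s=np.cos(np.radians(-6.5)),np.sin(np.radians(-6.5))
g=np.array([.671,.155])-.015*np.array([c,s])
print(g);go((*g,.178),83.5)
E
```

```text
time_s: 3.95
position: [0.4999, -0.271, 0.1786]
tool_rot: [[0.001, -0.894, 0.447], [-0.0, 0.447, 0.894], [-1.0, -0.001, -0.0]]
ft_force: [-0.4, -0.8, -1.4]
grip_width: 0.0225
[0.65609642 0.15669805]
shift [-0.0006  0.0512  0.4523] yaw -0.3504 | t 4.05 pos [ 0.4996 -0.2707  0.177 ] head 63.43 w 0.0229 F [-0.7  0.2 -2.3]
```

View pics/lift.png

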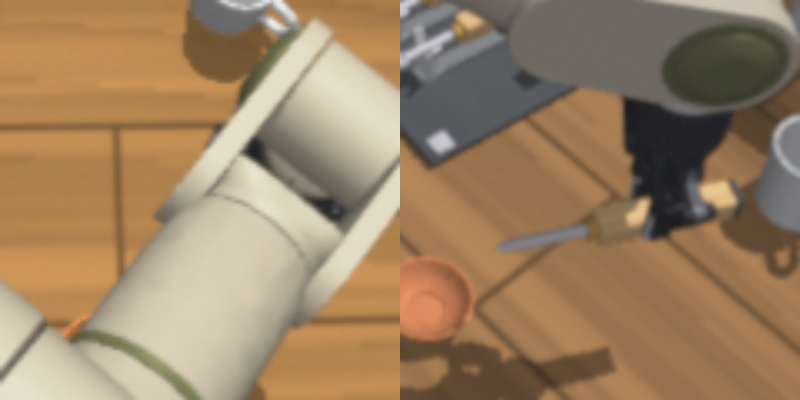

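```bash
python3 - <<'E'
from h import *
t=cast('side',[(360,298.8)],.169)[0]; s=env.observe();c,sn=np.cos(np.radians(-26.6)),np.sin(np.radians(-26.6))
print('tip',t,'expected',s['position'][:2]-.125*np.array([c,sn]))
E
python3 -m jog '[[-0.6,0,0.006,0.05,-0.04],[-0.6,0,0.011,0.1,-0.08],[-0.6,0,0.017,0.15,-0.12],[-0.6,0,0.023,0.2,-0.16],[-0.6,0,0.028,0.25,-0.2],[-0.6,0,0.034,0.3,-0.24],[-0.6,0,0.04,0.35,-0.28],[-0.6,0,0.045,0.4,-0.32],[-0.6,0,0.051,0.452,-0.35],[-0.6,0,0.051,0.452,-0.35],[-0.6,0,0.051,0.452,-0.35],[-0.6,0.02,0.051,0.452,-0.35],[-0.6,0.05,0.051,0.452,-0.35],[-0.6,0.07,0.051,0.452,-0.35],[-0.6,0.07,0.051,0.452,-0.35],[-0.6,0.07,0.051,0.452,-0.35]]'
python3 - <<'E'
from h import *
im={}
for n in('top','side'):
    im[n]=env.get_image(n)[:,:,::-1].copy(); cv2.imwrite(f'pics/{n}3.png',im[n])
cv2.imwrite('pics/hov.png',np.hstack([cv2.resize(im['top'][150:270,215:335],(400,400)),cv2.resize(im['side'][120:270,240:390],(400,400))]))
go((.6556,.1567,.108),83.5)
E
```

```text
tip [ 0.3888092  -0.21674296] expected [ 0.38782062 -0.21477662]
time_s: 5.65
position: [0.6568, 0.1547, 0.1085]
tool_rot: [[-0.001, -0.993, 0.115], [-0.0, 0.115, 0.993], [-1.0, 0.0, -0.0]]
ft_force: [-0.2, 0.7, -0.3]
grip_width: 0.0225
shift [0.0018 0.0019 0.0013] yaw -0.0012 | t 5.75 pos [0.6573 0.1552 0.1098] head 83.43 w 0.0225 F [-0.4  0.2 -1.3]
```

View pics/hov.png

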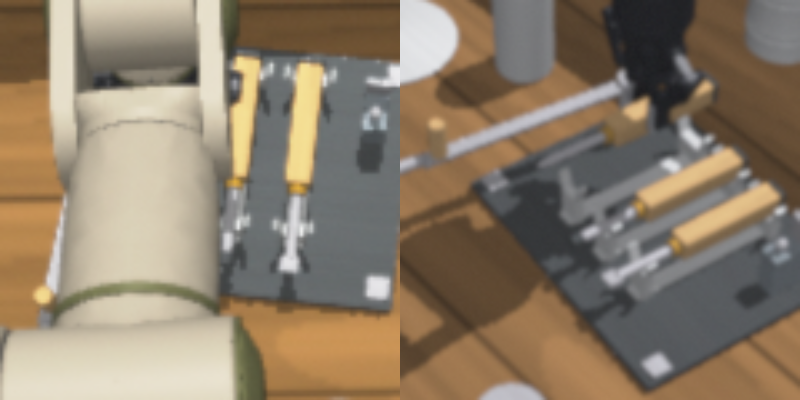

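Run:
```python
from h import *
im=cv2.imread('pics/side3.png')
cv2.imwrite('pics/hov2.png',cv2.resize(im[140:215,275:375],(800,600),interpolation=cv2.INTER_CUBIC))
c,s=np.cos(np.radians(-6.5)),np.sin(np.radians(-6.5));u=np.array([c,s])
S=np.array([.6705,.155])
for l,z in ((-140,.1005),(-60,.1005),(60,.1005),):
    p=proj('side',[*(S+l/1000*u),z])[0]; print(l,p.round(1),((p-[275,140]+.5)*8-.5).round(0))
```

```text
-140 [291.1 181.5] [132. 336.]
-60 [317.8 169.1] [346. 236.]
60 [355.8 151.4] [650.  94.]
```

View pics/hov2.png

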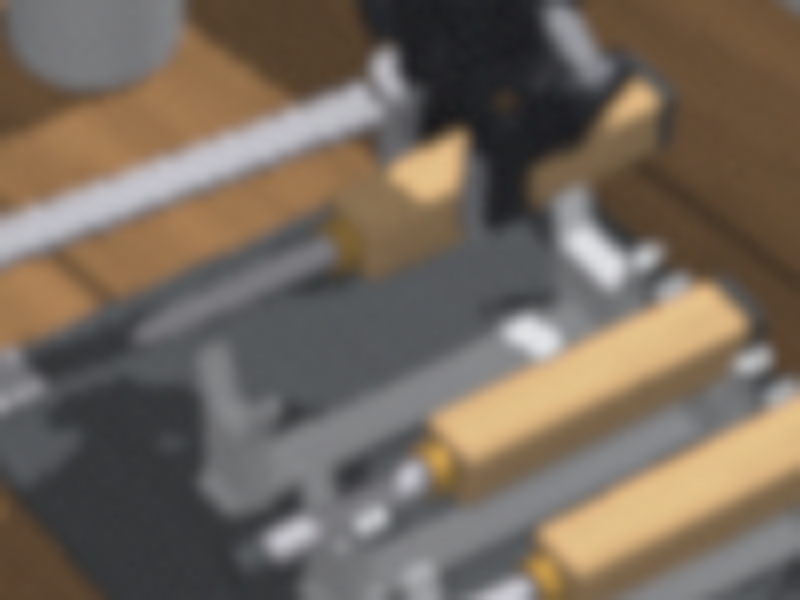

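Run:
```python
from h import *
im=cv2.imread('pics/hov2.png')
c,s=np.cos(np.radians(-6.5)),np.sin(np.radians(-6.5));u=np.array([c,s]);v=np.array([-s,c])
S=np.array([.6705,.155])
def d(x,y,z,col):
    p=proj('side',[*(S+x/1000*u+y/1000*v),z])[0]; p=(p-[275,140]+.5)*8-.5; cv2.circle(im,tuple(int(a) for a in p),4,col,-1)
for x in(-60,60):
    for y in(-12,12): d(x,y-58,.06,(0,0,255))
d(-140,-58,.048,(0,0,255))
for x in(40,52):
    for y in (-14,14): d(x,y,.036,(0,255,0))
    for y in (-19,19): d(x,y,.054,(255,0,0))
for x in(-95,-105):
    for y in(-8.5,8.5): d(x,y,.043,(0,255,0))
cv2.imwrite('pics/chk.png',im)
```

```text
(no output)
```

View pics/chk.png

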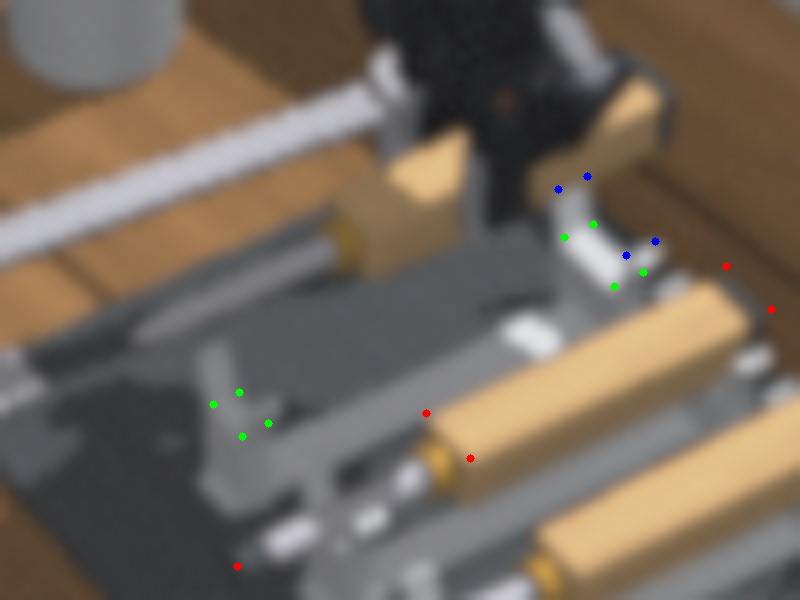

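Tip and yokes match the predictions to about 1 px, so I'll lower gently.

```bash
python3 -m jog '[[-0.6,0.015,0,0.001,0],[-0.6,0.025,0,0.001,0],[-0.6,0.032,0,0.001,0],[-0.6,0.038,0,0.001,0],[-0.6,0.042,0,0.001,0],[-0.6,0.045,0,0.001,0],[-0.6,0.047,0,0.001,0],[-0.6,0.047,0,0.001,0]]'
python3 - <<'E'
from h import *
im=env.get_image('side')[:,:,::-1].copy()
cv2.imwrite('pics/low.png',cv2.resize(im[140:215,275:375],(800,600),interpolation=cv2.INTER_CUBIC))
go((.6556,.1567,.056),83.5)
E
```

```text
time_s: 6.55
position: [0.6569, 0.1569, 0.0612]
tool_rot: [[-0.0, -0.994, 0.114], [-0.0, 0.114, 0.994], [-1.0, 0.0, -0.0]]
ft_force: [-0.3, 0.1, -1.6]
grip_width: 0.0224
shift [ 0.0054  0.0013 -0.0003] yaw -0.0003 | t 6.6 pos [0.6569 0.1569 0.0614] head 83.48 w 0.0225 F [-0.1 -0.1 -0.6]
```

View pics/low.png

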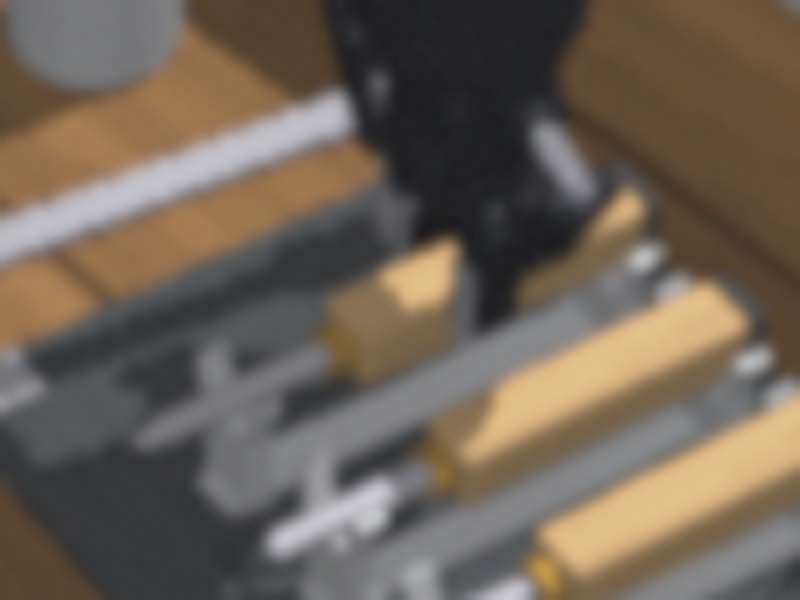

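The shank tip (140,440) is between the front yoke's arms, and the handle is entering the rear yoke without contact. I'll lower the rest of the way.

```bash
python3 -m jog '[[-0.6,0.002,0.001,0,0],[-0.6,0.004,0.001,0,0],[-0.6,0.0055,0.001,0,0],[-0.6,0.0055,0.001,0,0],[-0.6,0.0055,0.001,0,0]]'
```

```text
time_s: 7.1
position: [0.6558, 0.157, 0.0562]
tool_rot: [[0.0, -0.994, 0.114], [-0.0, 0.114, 0.994], [-1.0, -0.0, -0.0]]
ft_force: [-3.1, -0.1, 2.6]
grip_width: 0.0228
```

```bash
python3 -m jog '[[-0.4,0.0,0,0,0],[-0.1,0.0,0,0,0],[-0.05,0.0,0,0,0],[-0.05,0,0,0,0],[-0.05,0,0,0,0],[-0.05,-0.02,0,0,0],[-0.05,-0.06,0,0,0],[-0.05,-0.11,0,0,0],[-0.05,-0.14,0,0,0],[-0.05,-0.14,0,0,0]]'
python3 - <<'E'
from h import *
im=env.get_image('side')[:,:,::-1].copy();cv2.imwrite('pics/side4.png',im)
cv2.imwrite('pics/rel.png',cv2.resize(im[140:215,275:375],(800,600),interpolation=cv2.INTER_CUBIC))
E
```

```text
time_s: 8.1
position: [0.6574, 0.1572, 0.2013]
tool_rot: [[0.01, -0.994, 0.113], [0.001, 0.113, 0.994], [-1.0, -0.01, 0.002]]
ft_force: [-0.1, -0.1, -0.6]
grip_width: 0.0406
```

View pics/rel.png

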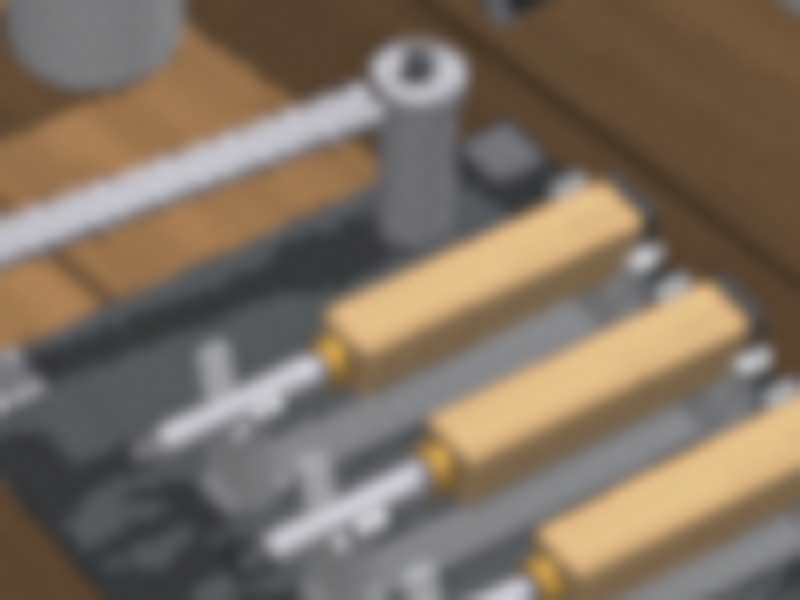

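The punch lies in the left cradle, parallel to its neighbours and evenly spaced from them (handle corners at (330,315), (435,415) and (540,520)). Next is the keeper. I'll cage the knob loosely between the pads, so I turn the tool now to leave wrist range for the swing.

```bash
python3 -c "
from h import *
print(env.observe()['q'].round(1))
go((.4874,.2654,.20),-100.8)"
```

```text
[  3.4  36.4  56.6  -0.   86.8 -80.1]
shift [-0.0026  0.1803  0.0885] yaw -3.0668 | t 8.15 pos [0.6565 0.157  0.1981] head 83.48 w 0.0403 F [-0.5  0.5 -0.6]
```

```bash
python3 -m jog '[[-0.28,0,0.02,0.01,0.14],[-0.28,0,0.05,0.02,0.28],[-0.28,0,0.08,0.04,0.42],[-0.28,0,0.11,0.05,0.56],[-0.28,0,0.14,0.07,0.7],[-0.28,0,0.17,0.08,0.84],[-0.28,0,0.18,0.0885,0.98],[-0.28,0,0.18,0.0885,1.12],[-0.28,0,0.18,0.0885,1.26],[-0.28,0,0.18,0.0885,1.4],[-0.28,0,0.18,0.0885,1.54],[-0.28,0,0.18,0.0885,1.61],[-0.28,0,0.18,0.0885,1.61]]'; python3 -c "
from h import *
print(env.observe()['q'].round(1))
go((.4874,.2654,.20),-100.8)"
```

```text
time_s: 9.45
position: [0.4866, 0.2652, 0.1945]
tool_rot: [[-0.002, 0.153, 0.988], [-0.001, 0.988, -0.153], [-1.0, -0.001, -0.002]]
ft_force: [-0.4, 0.3, -0.2]
grip_width: 0.0309
[16.3 24.7 78.5  0.  77.  25.1]
shift [-0.0055  0.0003  0.0008] yaw 1.6058 | t 9.45 pos [0.4866 0.2652 0.1945] head -8.8 w 0.0309 F [-0.4  0.3 -0.2]
```

```bash
python3 -m jog '[[-0.28,0,0,0,0.14],[-0.28,0,0,0,0.28],[-0.28,0,0,0,0.42],[-0.28,0,0,0,0.56],[-0.28,0,0,0,0.7],[-0.28,0,0,0,0.84],[-0.28,0,0,0,0.98],[-0.28,0,0,0,1.12],[-0.28,0,0,0,1.26],[-0.28,0.02,0,0,1.4],[-0.28,0.04,0,0,1.54],[-0.28,0.05,0,0,1.606],[-0.28,0.05,0,0,1.606],[-0.28,0.05,0,0,1.606]]'
python3 - <<'E'
from h import *
im=env.get_image('side')[:,:,::-1].copy()
cv2.imwrite('pics/kn.png',cv2.resize(im[100:220,180:340],(800,600),interpolation=cv2.INTER_CUBIC))
go((.4874,.2654,.094),-100.8)
p=proj('side',[env.observe()['position'],(.4874,.2654,.113),(.4874,.2654,.074)]);print(((p-[180,100]+.5)*5-.5).round())
E
```

```text
time_s: 10.85
position: [0.487, 0.2653, 0.1457]
tool_rot: [[-0.001, 0.983, -0.184], [-0.0, -0.184, -0.983], [-1.0, -0.001, 0.0]]
ft_force: [0.5, -1.0, 0.2]
grip_width: 0.0308
shift [ 0.0522  0.0001 -0.    ] yaw 0.003 | t 10.9 pos [0.4872 0.2654 0.1462] head -100.63 w 0.0311 F [ 0.3 -0.8 -0.2]
[[363. 280.]
 [369. 330.]
 [375. 386.]]
```

View pics/kn.png

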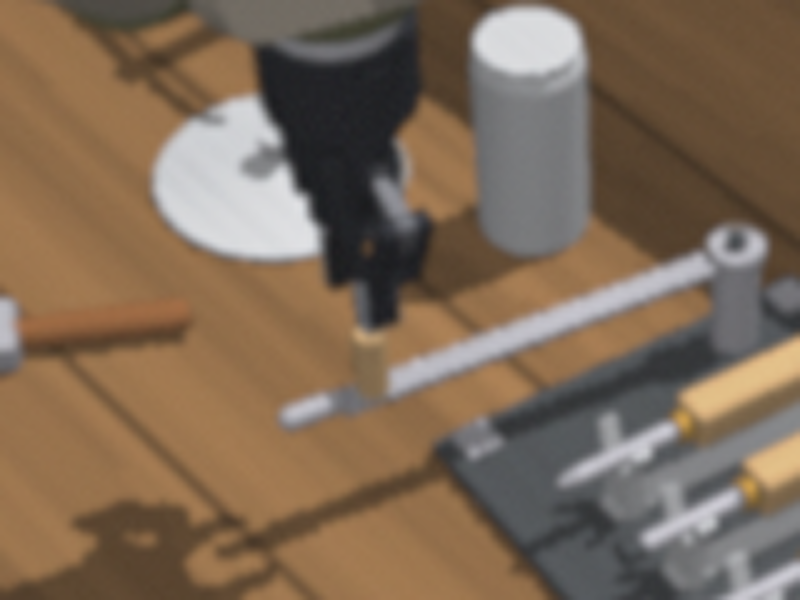

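The knob at (370,360) is directly under the fingers. I'll descend around it and then work out the arc.

```bash
python3 -m jog '[[-0.2,0.015,0,0,0],[-0.2,0.035,0,0,0],[-0.2,0.05,0,0,0],[-0.2,0.05,0,0,0],[-0.2,0.05,0,0,0]]'
python3 - <<'E'
from h import *
s=env.observe();R=np.array(s['tool_rot']);P=np.array([.6985,.225]);p=s['position']
r=p[:2]-P; print(np.linalg.norm(r)); a0=np.arctan2(r[1],r[0]);shut=np.radians(-96.5)
th0=(shut-a0)%(2*np.pi);th0=2*np.pi-th0 if th0>np.pi else th0
print('theta',th0)
for k in range(1,21):
    a=a0+.075*k; q=np.array([*(P+.215*np.array([np.cos(a),np.sin(a)])),p[2]])
    d=R.T@(q-p); print('[-0.2,0,%.3f,%.3f,%.3f],'%(d[1],d[2],-.075*k),end='')
go((.487,.265,.095),-100.8)
E
```

```text
time_s: 11.4
position: [0.4875, 0.2655, 0.0966]
tool_rot: [[0.001, 0.983, -0.186], [0.0, -0.186, -0.983], [-1.0, 0.001, -0.0]]
ft_force: [0.4, 0.5, 0.6]
grip_width: 0.0341
0.21487545659056562
theta 1.6467768317097153
[-0.2,0,0.000,0.016,-0.075],[-0.2,0,0.002,0.032,-0.150],[-0.2,0,0.005,0.048,-0.225],[-0.2,0,0.009,0.064,-0.300],[-0.2,0,0.015,0.079,-0.375],[-0.2,0,0.021,0.094,-0.450],[-0.2,0,0.029,0.108,-0.525],[-0.2,0,0.037,0.121,-0.600],[-0.2,0,0.047,0.134,-0.675],[-0.2,0,0.057,0.147,-0.750],[-0.2,0,0.069,0.158,-0.825],[-0.2,0,0.081,0.169,-0.900],[-0.2,0,0.094,0.178,-0.975],[-0.2,0,0.107,0.187,-1.050],[-0.2,0,0.122,0.194,-1.125],[-0.2,0,0.137,0.201,-1.200],[-0.2,0,0.152,0.206,-1.275],[-0.2,0,0.167,0.210,-1.350],[-0.2,0,0.183,0.213,-1.425],[-0.2,0,0.199,0.215,-1.500],shift [ 0.0016 -0.0004  0.0005] yaw 0.0013 | t 11.4 pos [0.4875 0.2655 0.0966] head -100.73 w 0.0341 F [0.4 0.5 0.6]
```

```bash
python3 -m jog '[[-0.2,0,0,0.016,-0.075],[-0.2,0,0.002,0.032,-0.15],[-0.2,0,0.005,0.048,-0.225],[-0.2,0,0.009,0.064,-0.3],[-0.2,0,0.015,0.079,-0.375],[-0.2,0,0.021,0.094,-0.45],[-0.2,0,0.029,0.108,-0.525],[-0.2,0,0.037,0.121,-0.6],[-0.2,0,0.047,0.134,-0.675],[-0.2,0,0.057,0.147,-0.75]]'
python3 - <<'E'
from h import *
im=env.get_image('side')[:,:,::-1].copy();cv2.imwrite('pics/side5.png',im)
cv2.imwrite('pics/arc.png',cv2.resize(im[120:270,230:430],(800,600),interpolation=cv2.INTER_CUBIC))
s=env.observe();R=np.array(s['tool_rot']);P=np.array([.6985,.225]);p=s['position']
r=p[:2]-P; print(np.linalg.norm(r)); a0=np.arctan2(r[1],r[0]);print(s['q'].round(1),'theta',a0-np.radians(-96.5), (a0-np.radians(-96.5)-2*np.pi)%(2*np.pi))
for k in range(1,14):
    a=a0+.07*k; q=np.array([*(P+.215*np.array([np.cos(a),np.sin(a)])),p[2]])
    d=R.T@(q-p); print('[-0.2,0,%.3f,%.3f,%.3f],'%(d[1],d[2],-.07*k),end='')
go((.487,.265,.095),-100.8)
E
```

```text
time_s: 12.4
position: [0.5164, 0.1098, 0.0973]
tool_rot: [[0.003, 0.844, 0.536], [0.0, 0.536, -0.844], [-1.0, 0.002, 0.001]]
ft_force: [-0.1, 0.6, 0.3]
grip_width: 0.0343
0.2153481064851735
[-1.  28.7 90.3 -0.  60.7 56.4] theta -0.8826432219818923 5.400542085197694
[-0.2,0,0.001,0.015,-0.070],[-0.2,0,0.003,0.030,-0.140],[-0.2,0,0.005,0.045,-0.210],[-0.2,0,0.009,0.059,-0.280],[-0.2,0,0.014,0.074,-0.350],[-0.2,0,0.020,0.088,-0.420],[-0.2,0,0.026,0.101,-0.490],[-0.2,0,0.034,0.114,-0.560],[-0.2,0,0.042,0.126,-0.630],[-0.2,0,0.052,0.138,-0.700],[-0.2,0,0.062,0.149,-0.770],[-0.2,0,0.073,0.160,-0.840],[-0.2,0,0.085,0.169,-0.910],shift [ 0.0021  0.0586 -0.1489] yaw 0.7564 | t 12.45 pos [0.5177 0.1079 0.0973] head -57.46 w 0.034 F [ 1.2 -2.2  0.8]
```

View pics/arc.png

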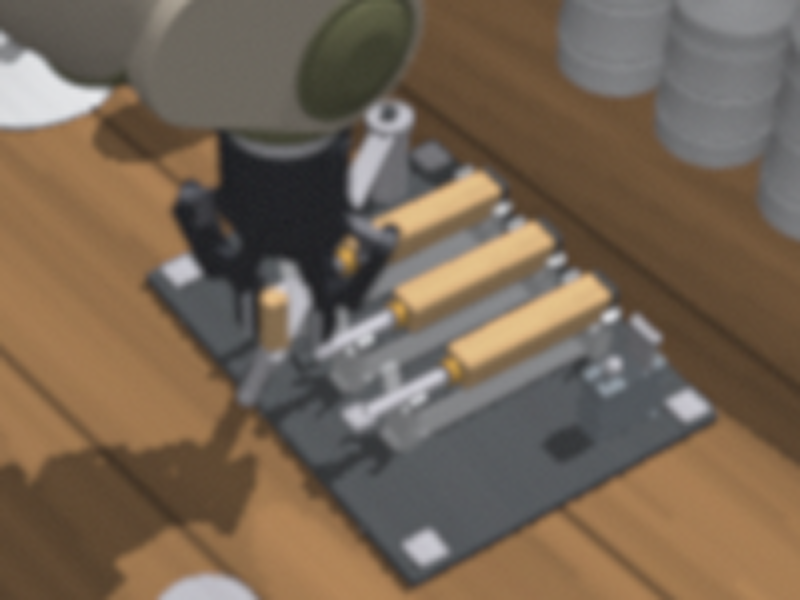

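The bar is following, with the knob at (272,320) between the fingers, so I'll continue.

```bash
python3 -m jog '[[-0.2,0,0.001,0.015,-0.07],[-0.2,0,0.003,0.03,-0.14],[-0.2,0,0.005,0.045,-0.21],[-0.2,0,0.009,0.059,-0.28],[-0.2,0,0.014,0.074,-0.35],[-0.2,0,0.02,0.088,-0.42],[-0.2,0,0.026,0.101,-0.49],[-0.2,0,0.034,0.114,-0.56],[-0.2,0,0.042,0.126,-0.63],[-0.2,0,0.052,0.138,-0.7],[-0.2,0,0.052,0.138,-0.7],[-0.2,0,0.052,0.138,-0.7]]'
python3 - <<'E'
from h import *
im=env.get_image('side')[:,:,::-1].copy();cv2.imwrite('pics/side6.png',im)
cv2.imwrite('pics/arc2.png',cv2.resize(im[120:270,230:430],(800,600),interpolation=cv2.INTER_CUBIC))
s=env.observe();R=np.array(s['tool_rot']);P=np.array([.6985,.225]);p=s['position']
r=p[:2]-P; a0=np.arctan2(r[1],r[0]);print(np.linalg.norm(r),s['q'].round(1),'theta',np.radians(-96.5)-a0)
for th in (.12,.09,.06,.04,.02,0,-.01,-.02,-.03,-.04,-.05):
    a=np.radians(-96.5)-th; q=np.array([*(P+.215*np.array([np.cos(a),np.sin(a)])),p[2]])
    d=R.T@(q-p); print(th,d.round(4)[1:],round(np.radians(-96.5)-a0-th,3)*-1)
go((.487,.265,.095),-6.5)
E
```

```text
time_s: 13.65
position: [0.6328, 0.0216, 0.0963]
tool_rot: [[0.0, 0.306, 0.952], [-0.0, 0.952, -0.306], [-1.0, 0.0, 0.0]]
ft_force: [0.3, -0.1, 0.0]
grip_width: 0.0343
0.21373897011074436 [-8.7 37.5 72.4  0.  70.1  9.1] theta 0.20023690672510397
0.12 [-0.0006  0.0172] -0.08
0.09 [-0.      0.0237] -0.11
0.06 [0.0008 0.0301] -0.14
0.04 [0.0014 0.0343] -0.16
0.02 [0.0021 0.0385] -0.18
0 [0.0029 0.0428] -0.2
-0.01 [0.0033 0.0449] -0.21
-0.02 [0.0038 0.047 ] -0.22
-0.03 [0.0043 0.0491] -0.23
-0.04 [0.0048 0.0512] -0.24
-0.05 [0.0053 0.0533] -0.25
shift [ 0.0013  0.1872 -0.213 ] yaw -0.1973 | t 13.7 pos [0.6325 0.0217 0.0963] head -17.8 w 0.0341 F [ 0.2 -0.4 -0.2]
```

View pics/arc2.png

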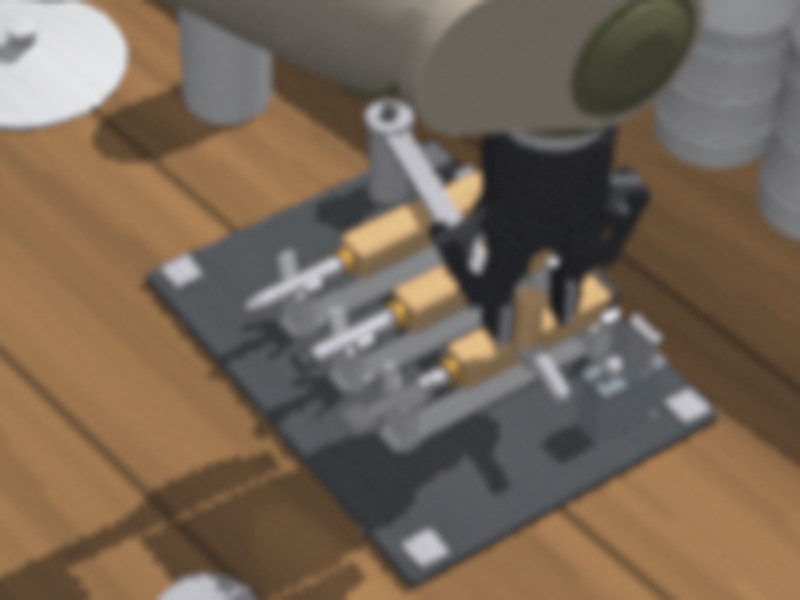

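```bash
python3 -m jog '[[-0.2,0,-0.001,0.009,-0.04],[-0.2,0,-0.001,0.017,-0.08],[-0.2,0,0,0.024,-0.11],[-0.2,0,0.001,0.03,-0.14],[-0.2,0,0.0015,0.034,-0.16],[-0.2,0,0.0015,0.034,-0.16]]'; python3 -m jog '[[-0.2,0,0.0005,0.002,-0.01],[-0.2,0,0.0005,0.004,-0.02],[-0.2,0,0.001,0.006,-0.03],[-0.2,0,0.001,0.008,-0.04],[-0.2,0,0.001,0.008,-0.04]]';  python3 - <<'E'
from h import *
im=env.get_image('side')[:,:,::-1].copy();cv2.imwrite('pics/side7.png',im)
cv2.imwrite('pics/arc3.png',cv2.resize(im[160:250,310:430],(800,600),interpolation=cv2.INTER_CUBIC))
go((.487,.265,.095),-6.5)
E
```

```text
time_s: 14.3
position: [0.6661, 0.0124, 0.0959]
tool_rot: [[0.0, 0.148, 0.989], [-0.0, 0.989, -0.148], [-1.0, 0.0, 0.0]]
ft_force: [-0.1, 0.1, -0.7]
grip_width: 0.0339
time_s: 14.8
position: [0.6735, 0.0119, 0.0958]
tool_rot: [[-0.001, 0.108, 0.994], [-0.0, 0.994, -0.108], [-1.0, -0.0, -0.001]]
ft_force: [-2.7, -2.1, 0.5]
grip_width: 0.0345
shift [ 0.0009  0.2313 -0.2131] yaw 0.0044 | t 14.85 pos [0.6736 0.0119 0.0958] head -6.25 w 0.0343 F [-2.  -2.4  1. ]
```

View pics/arc3.png

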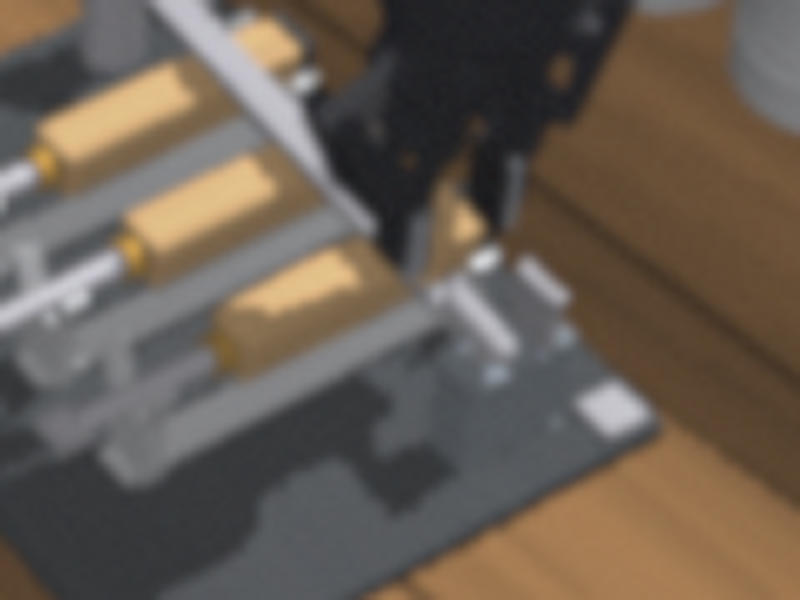

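Contact force is about 3 N, so the bar has reached the ball. I'll push on in small steps.

```bash
python3 -m jog '[[-0.2,0,0,0.002,-0.01],[-0.2,0,0.0005,0.004,-0.02],[-0.2,0,0.0005,0.004,-0.02]]';python3 -m jog '[[-0.2,0,0,0.002,-0.01],[-0.2,0,0.0005,0.004,-0.02],[-0.2,0,0.0005,0.004,-0.02]]';python3 -m jog '[[-0.2,0,0,0.002,0],[-0.2,0,0,0.003,0],[-0.2,0,0,0.003,0]]'
```

```text
time_s: 15.15
position: [0.6787, 0.0123, 0.0958]
tool_rot: [[0.001, 0.089, 0.996], [0.0, 0.996, -0.089], [-1.0, 0.0, 0.001]]
ft_force: [-0.6, 0.0, -0.2]
grip_width: 0.0339
time_s: 15.45
position: [0.6825, 0.0124, 0.0958]
tool_rot: [[0.001, 0.068, 0.998], [0.0, 0.998, -0.068], [-1.0, 0.0, 0.001]]
ft_force: [-0.1, 0.2, 0.4]
grip_width: 0.0339
time_s: 15.75
position: [0.6832, 0.0123, 0.0956]
tool_rot: [[-0.006, 0.069, 0.998], [0.0, 0.998, -0.069], [-1.0, 0.0, -0.006]]
ft_force: [-9.3, 1.2, 4.2]
grip_width: 0.0345
```

The force dropped to 0, so the ball was passed, and it then rose to 9 N against the stop. I'll back off to centre on the knob and lift clear.

```bash
python3 -m jog '[[-0.2,0,0,-0.004,0],[-0.2,0,0,-0.009,0],[-0.2,0,0,-0.009,0],[-0.2,-0.02,0,-0.009,0],[-0.2,-0.05,0,-0.009,0],[-0.2,-0.1,0,-0.009,0],[-0.2,-0.15,0,-0.009,0],[-0.2,-0.15,-0.05,-0.05,0],[-0.2,-0.15,-0.09,-0.08,0],[-0.2,-0.15,-0.14,-0.12,0],[-0.2,-0.15,-0.18,-0.16,0],[-0.2,-0.15,-0.21,-0.2,0],[-0.2,-0.15,-0.22,-0.24,0],[-0.2,-0.15,-0.22,-0.26,0],[-0.2,-0.15,-0.22,-0.26,0]]'
python3 - <<'E'
from h import *
im={n:env.get_image(n)[:,:,::-1].copy() for n in('top','side')}
for n in im: cv2.imwrite(f'pics/{n}8.png',im[n])
cv2.imwrite('pics/fin_s.png',cv2.resize(im['side'][130:265,240:420],(800,600),interpolation=cv2.INTER_CUBIC))
go((.487,.265,.095),-6.5)
E
```

```text
time_s: 17.25
position: [0.4071, -0.1899, 0.2462]
tool_rot: [[-0.001, 0.073, 0.997], [-0.0, 0.997, -0.073], [-1.0, -0.0, -0.001]]
ft_force: [0.4, -0.4, 0.5]
grip_width: 0.0344
shift [0.1511 0.4593 0.0442] yaw 0.0429 | t 17.35 pos [ 0.4104 -0.1899  0.2464] head -4.04 w 0.0341 F [ 0.7 -0.1 -0.6]
```

View pics/fin_s.png

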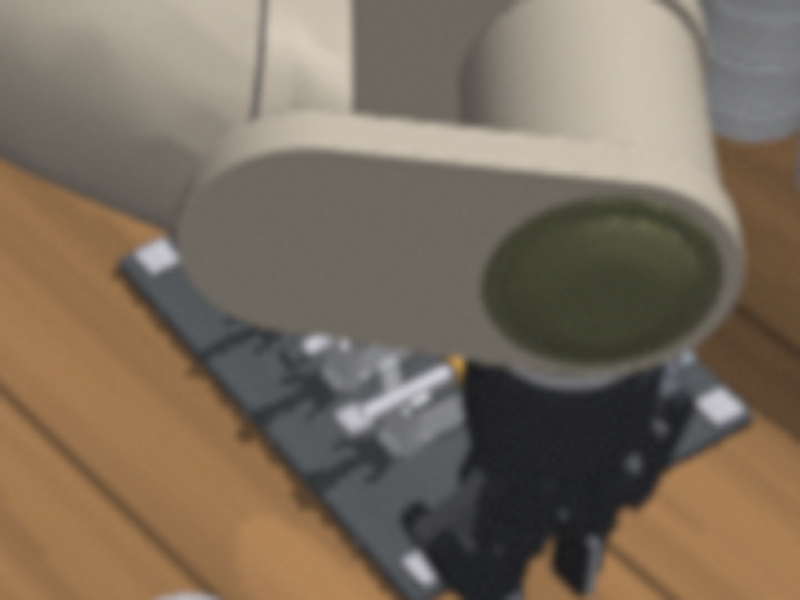

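View pics/top8.png

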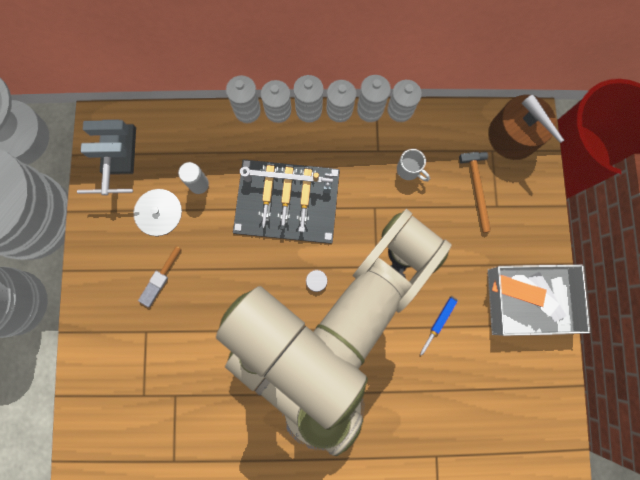

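The top view shows the bar shut across all three handles, and the other things unmoved. I'll measure the bar angle.

Run:
```python
from h import *
im=cv2.imread('pics/top8.png')
c=cv2.resize(im[155:245,230:345],(767,600),interpolation=cv2.INTER_CUBIC)
P=np.array([.6985,.225])
for th,col in ((0,(0,0,255)),(.07,(0,255,0))):
    a=np.radians(-96.5)-th
    p=proj('top',[*(P+.268*np.array([np.cos(a),np.sin(a)])),.074])[0]; k=proj('top',[*(P+.215*np.array([np.cos(a),np.sin(a)])),.113])[0]
    for q in(p,k): cv2.circle(c,tuple(int(x) for x in (q-[230,155]+.5)*6.667),3,col,-1)
cv2.imwrite('pics/fin_t.png',c)
```

```text
(no output)
```

View pics/fin_t.png

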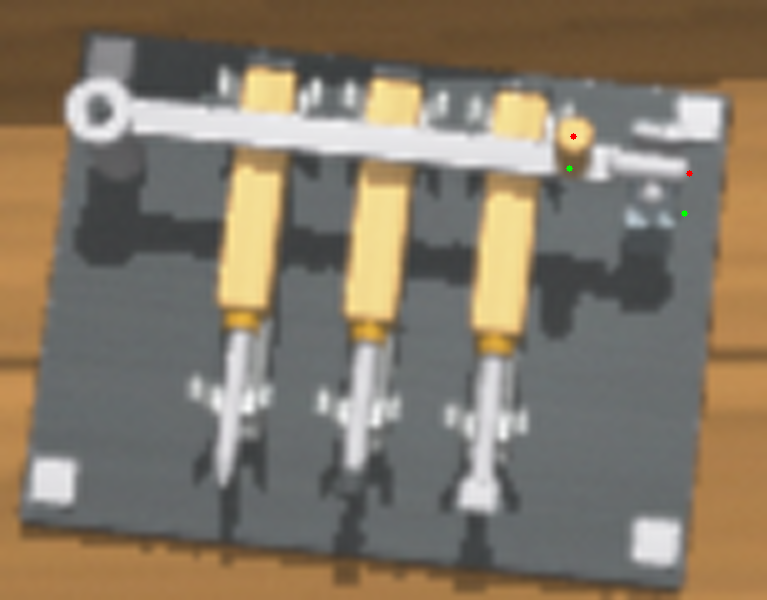

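The bar's end and knob sit at the θ=0 marks (red), beyond the ball at (650,190). All three tools lie alike in their cradles and the robot is clear.

```bash
python3 -c "
from rig import env
print(env.close_job())"
```

```text
the job is handed in; nothing more can be done
None
```

The punch is in the empty left cradle (y = +58), tip towards the robot like the other two tools, and released. I then caged the keeper bar's knob between the fingers and swung the bar shut past the catch's ball.

- **Catch:** the force at the wrist rose to about 3 N at the ball, fell to 0 as the bar passed it, then reached 9 N against the stop. After I backed off, the last top picture shows the bar at about 0 rad, well past the ball.
- **Tools:** the last top picture shows all three tools lying parallel in their cradles.
- **Bystanders:** the ones visible in that picture have not moved. The arm hides the rivet dish there, so I could not check it at the end. The gripper never went near it.
- **Side view:** in the last side picture the arm hid most of the rack, so that final check rests on the top view alone.
- **Time:** I handed in at about 17.4 s on the robot's clock. The gripper was empty and the arm clear of everything.

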